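# Swap round the water filters in a boiler cupboard

## Robot

A 7-joint arm with a two-finger parallel gripper is mounted at the origin on the work surface. World frame = base frame: x ahead of the robot, y to its left, z up, the work surface at z = 0. Lengths are in m, angles in rad, forces in N, time in s.
With the tool pointing down it reaches from about 0.4 to 0.875 m from the base axis. Payload 19.3 kg.
Tool frame: the origin (TCP) lies midway between the tips of the shut fingers; the grasp point (between the pads) lies 19 mm behind it (pinch_z is the distance from the TCP to the grasp point, in m); z points along the fingers, x is the direction in which the jaws open and shut, and the axes are right-handed (so a half turn about z gives the same grasp; the last joint's range is limited). The gripper opens to 85 mm and grips with 20 to 120 N. Pads are 22 mm wide; open, the fingers measure 114 mm over their backs; the gripper's body (76 mm by 85 mm) begins 54 mm behind the grasp point. The pads swing forward as they close: fully open they stand 13 mm farther back than shut.
Start: joints at [-1.342, 0.521, -0.036, 1.599, 0.021, 1.021, -0.113], TCP at [0.184, 0.597, 0.231] pointing down, gripper open.
Joint ranges: [-2.91, 2.91], [-0.3, 2.13], [-1.5, 1.42], [0.17, 2.43], [-1.26, 4.41], [0.16, 1.93], [-2.52, 2.52]. Speed limits (rad/s): [1.89, 1.89, 2.39, 2.39, 3.01, 3.01, 3.01].

## Interface

Orientations are given as a 3x3 rotation matrix whose columns are the frame's x, y, z axes.
In Python, from workcell import state, capture, hand_in, pinch_z gives the robot as it stands. The module is installed in compiled form; this text tells all that it offers.
- The arm moves only by the tool jog_arm, never from a script. Its argument "targets" is a list of rows, each a list of 7 numbers: the shift along the tool's x, y, z in mm, then the turn, a rotation vector about the tool's x, y, z in rad, then the finger opening in mm, from 0 to 85.4. In form: [[dx, dy, dz, ax, ay, az, gripper], ...]. A call has 1 to 12 rows; each row shifts and turns the commanded pose from where the row before left it, along the tool's axes as they then stand; what a row does not reach is not made up. A row lasts 1/8 s, in which the tool goes at most 62.5 mm and 10.7 degrees, less where a joint would pass 70% of its speed; a pose out of reach is approached as far as the arm can. A call is refused whole if a number of a shift passes 62.5 or a number of a turn 0.188, either way. A call with a gripper value outside its range is refused whole. The fingers move at their own pace and stop on an object; "squeeze" is the grip in N (left out, the last holds). Time passes only in rows, so rows that do not move let the fingers close. It gives the time, the measured TCP pose, the force and the opening at its end, in the units of the state.
- state(): the state, without advancing time (a new reading comes with each control period).
- capture(name): name is "scene" or "top" or "wrist"; returns a dict with "pixels" (480x640x3 uint8, red, green, blue), "fx", "fy", "cx", "cy" (pixels), "cam_to_world" (4x4, takes a point from camera to world coordinates); the wrist camera has in their place "T_tool_cam" (4x4, takes a point from camera to tool coordinates, whose origin is the TCP and whose axes are the tool frame's). Camera axes: x right, y down, z forward; pixel columns grow to the right and rows downward; lengths in m; the calibration is good to about 2 mm. A picture is of the moment at which its call begins: read the wrist's pose just before it. There is no depth.
- hand_in(): hands the job in, once; it reports no verdict.
The state is a dict: "time_s": time; "q": joint angles; "joint_velocities": joint speeds; "effort": joint torques, N m; "eef_pos": TCP position; "tcp_rot": TCP orientation; "wrist_force": force on the tool from outside, world axes, zero at the start; "torque": the same for the moment, N m; "grip_width": finger opening in m.
Only numpy, scipy, OpenCV 4.12 (cv2) and the standard library are available. Lean on these libraries where they do the work, as an engineer would, in place of code of your own. Each camera call takes 0.05 s, during which the arm holds its last target.

## Task

Three water filter cartridges are standing in the wrong places: fit the short round one in the holder instead of the tall round one, put the square one in the square tray and the tall round one in the round saucer, using the empty rubber mat for whatever has to wait. Slide the holder's gate open before you change the filter and slide it fully shut again over the new one. Keep the filters upright, leave the glass jar where it stands, and let go of everything at the end.

Things in the scene. Friction and masses are not known exactly. Their poses are not given: they have to be found in the camera images.
- tall_filter: Tall round filter, 100 mm high in all: round body 36 mm in diameter from the foot to the top. All three filters have the same white plastic body on a grey round foot plate 72 mm in diameter and 10 mm thick. Origin: centre of the foot's underside; z up along the body. Loose. 0.2 to 0.42 kg. Starts in the holder, its foot locked under the gate.
- short_filter: Short round filter, 66 mm high in all: round body 36 mm in diameter. Foot, colours and origin as for the tall one. 0.17 to 0.35 kg. Starts in the square tray.
- square_filter: Square filter, 82 mm high in all: body 34 x 34 mm square, its faces across its own x and y axes. Foot, colours and origin as for the tall one. 0.2 to 0.42 kg. Starts in the round saucer.
- holder: Grey filter holder fixed to the worktop, 108 mm wide (x), 177 mm long (y from -52 to +125 mm). Well 88 x 88 mm, open at the top, takes a foot with 8 mm to spare all round. Origin: under the well's centre, at worktop level. Above the worktop: well floor 8 mm, rim 20 mm, rails along the long sides 31 mm. Its y axis points from the well to the deck on which the gate slides.
- gate (a joint): Steel forked gate sliding along the holder's y, in m: 0 = shut (two prongs lie over the foot of the filter in the well and lock it down), 0.055 = fully open (well clear). About 1.5 N of friction; stays where left. Plate 22 to 27 mm above the worktop, slot between prongs 56 mm wide. Starts shut or within 5 mm of it.
- gate_tab (a point): Top centre of the gate's black upright grip tab, 72 mm above the worktop. The tab is 16 mm wide (holder's x), 24 mm long (holder's y) and stands 45 mm above the gate plate. It moves with the gate: 62 mm from the well's centre along the holder's y when shut, 117 mm when open.
- tray: Square grey tray, 104 x 104 mm outside, 92 x 92 mm inside, rim 14 mm high, floor 4 mm thick, fixed to the worktop. Origin: centre of its underside; sides along its x and y.
- saucer: Round grey saucer, about 104 mm in diameter outside, about 92 mm inside at the floor, rim 14 mm high, floor 4 mm thick, fixed to the worktop. Origin: centre of its underside.
- mat: Flat round black rubber mat, 100 mm in diameter, 4 mm thick, fixed to the worktop and empty at the start: the free spot. Origin: centre of its underside.
- jar: Small closed glass jar with a steel lid, 48 mm in diameter, 55 mm high, 0.2 kg, standing among the things. To be left alone. Origin: centre of its underside.
Not all that is in view belongs to the job. What is shaped like the saucer but green is not meant.

How it is judged:
On the way, in this order (a step that is already met when the one before it is completed fails the run):
1. the gate is slid open (value of joint gate above 0.035 m), for 0.1 s.
2. the short filter stands down in the holder's well and the gate is shut over it (horizontal distance between short_filter and holder below 0.013 m and z of short_filter in the frame of holder between 0.004 and 0.012 m and angle between short_filter's own z axis and vertical below 0.1 rad and linear speed of short_filter below 0.02 m/s and value of joint gate below 0.008 m), for 0.2 s.
At the end, for the whole second after the job is handed in: Short filter in the holder's well (within 13 mm of centre), gate shut within 8 mm; square filter in the tray, tall one in the saucer (within 16 mm of centre); every foot within 4 mm of its floor, upright within 0.1 rad, at rest (all of step 2 and horizontal distance between square_filter and tray below 0.016 m and z of square_filter in the frame of tray between 0 and 0.008 m and angle between each of square_filter, tall_filter's own z axis and vertical below 0.1 rad and linear speed of each of square_filter, tall_filter below 0.02 m/s and horizontal distance between tall_filter and saucer below 0.016 m and z of tall_filter in the frame of saucer between 0 and 0.008 m); the robot touches nothing.
It fails at once if a filter is tipped by more than 0.6 rad (angle between any of tall_filter, short_filter, square_filter's own z axis and vertical above 0.6 rad).
It fails at once if the glass jar is pushed more than 25 mm or tipped over (distance of jar from where it was at the start of the episode above 0.025 m or angle between jar's own z axis and vertical above 0.5 rad).
It also fails if it takes over 144 s, if anything falls off the work surface, if the arm or the gripper's body presses on something with over 40 N, if the wrist force passes 120 N, or if a joint passes its speed limit or range.

## Working session

There is one attempt and no reset: what is moved stays moved. The work goes in short steps, Python scripts to look and compute and a tool call to move; the robot and the scene stay as the last step left them, time stands still between calls to the robot, and variables do not carry over. Pictures are saved under pics/ and viewed, and the job is handed in when it is done.

Besides the shell and the picture viewer there is one more tool, called after "Emit:" by a JSON object that holds its "op" and its "data". jog_arm: Moves the arm, as the interface text tells. Its arguments: {"type":"object","properties":{"targets":{"type":"array","items":{"type":"array","items":{"type":"number"}}},"squeeze":{"type":"number"}},"required":["targets"]}

```bash
mkdir -p pics; ls; python3 - <<'E'
from workcell import state,capture,pinch_z
import cv2,numpy as np
s=state()
print({k:np.round(v,3).tolist() for k,v in s.items()}, pinch_z)
for n in ["scene","top","wrist"]:
    c=capture(n); cv2.imwrite(f"pics/{n}0.png",c["pixels"][:,:,::-1])
    print(n,c["fx"],c["fy"],c["cx"],c["cy"]); print(np.round(c.get("cam_to_world",c.get("T_tool_cam")),3))
E
```

```text
pics
{'time_s': 0.0, 'q': [-1.342, 0.522, -0.036, 1.6, 0.021, 1.021, -0.113], 'joint_velocities': [-0.001, -0.001, -0.0, 0.001, 0.001, 0.0, -0.0], 'effort': [-0.001, -92.71, 1.979, -36.993, 0.018, 0.008, -0.0], 'eef_pos': [0.184, 0.597, 0.231], 'tcp_rot': [[0.294, 0.956, -0.0], [0.956, -0.294, -0.001], [-0.001, 0.0, -1.0]], 'wrist_force': [-0.325, -0.054, 0.977], 'torque': [0.042, 0.005, -0.023], 'grip_width': 0.086} 0.0187
scene 473.11230958140624 473.11230958140624 317.76289863582434 240.48023476388892
[[ 0.8    0.458 -0.388  0.87 ]
 [ 0.601 -0.608  0.52  -0.502]
 [ 0.002 -0.649 -0.761  0.821]
 [ 0.     0.     0.     1.   ]]
top 504.00075942917323 504.00075942917323 320.95947898644226 239.4435943368409
[[-0.011 -0.987  0.159  0.316]
 [-1.     0.012  0.004  0.003]
 [-0.006 -0.159 -0.987  1.155]
 [ 0.     0.     0.     1.   ]]
wrist 344.82740897976356 344.82740897976356 322.34747341895877 241.7711801810912
[[ 1.     0.     0.001 -0.001]
 [-0.001  0.945  0.327 -0.083]
 [-0.    -0.327  0.945 -0.143]
 [ 0.     0.     0.     1.   ]]
```

View pics/scene0.png

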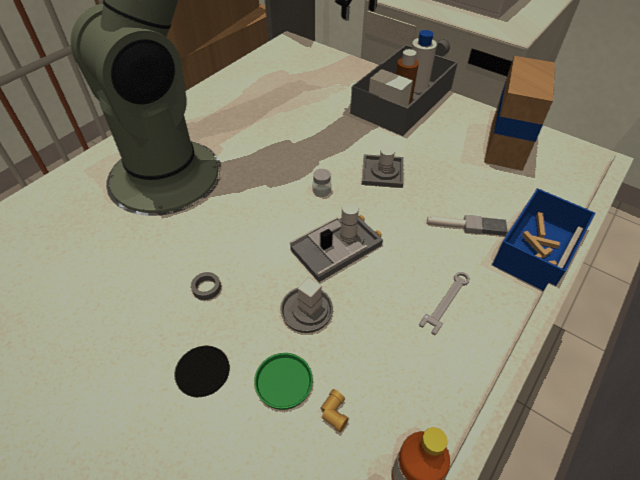

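View pics/top0.png

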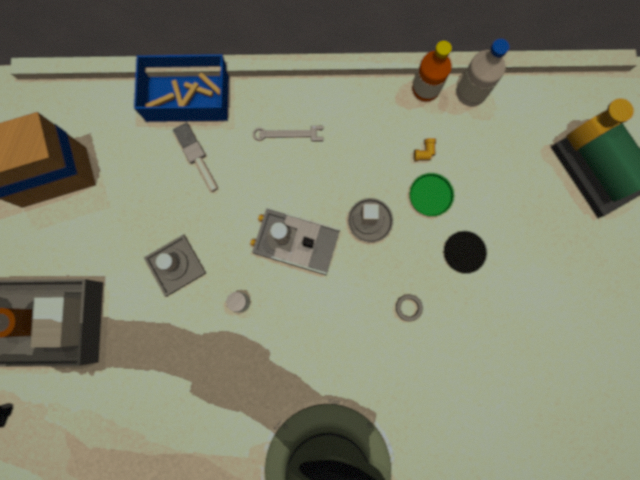

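View pics/wrist0.png

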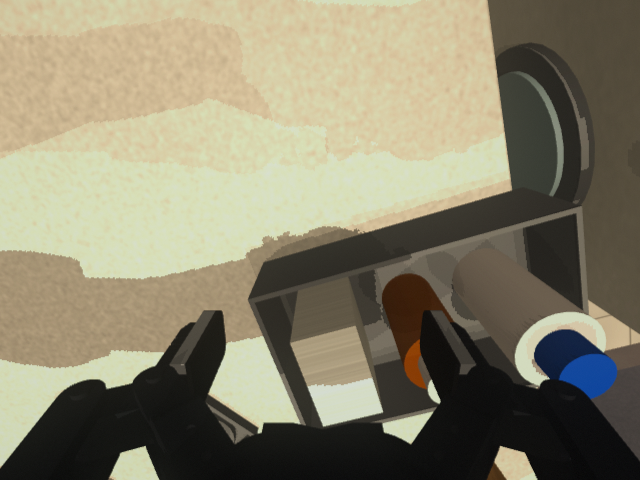

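```bash
cat > h.py <<'E'
from workcell import state,capture,pinch_z
import cv2,numpy as np
def cam(n):
    s=state() if n=="wrist" else None
    c=capture(n); K=np.array([[c["fx"],0,c["cx"]],[0,c["fy"],c["cy"]],[0,0,1]])
    if n=="wrist":
        T=np.eye(4);T[:3,:3]=s["tcp_rot"];T[:3,3]=s["eef_pos"];T=T@c["T_tool_cam"]
    else: T=np.array(c["cam_to_world"])
    return c["pixels"][:,:,::-1].copy(),K,np.array(T)
def ray(K,T,u,v,z):
    d=T[:3,:3]@np.linalg.inv(K)@[u,v,1]; o=T[:3,3]
    return o+d*(z-o[2])/d[2]
def proj(K,T,P):
    P=np.atleast_2d(P); p=(P-T[:3,3])@T[:3,:3]; p=p@K.T; return p[:,:2]/p[:,2:]
def crop(im,x0,y0,x1,y1,s,name):
    c=cv2.resize(im[y0:y1,x0:x1],None,fx=s,fy=s,interpolation=cv2.INTER_CUBIC); cv2.imwrite("pics/"+name,c)
E
python3 - <<'E'
from h import *
im,K,T=cam("top"); crop(im,130,170,530,330,2,"top1.png"); 
im,K,T=cam("scene"); crop(im,270,140,430,340,3,"scene1.png")
E
```

```text
(no output)
```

View pics/top1.png

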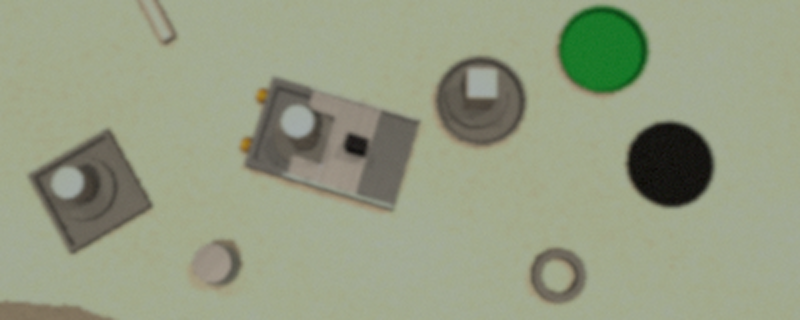

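View pics/scene1.png

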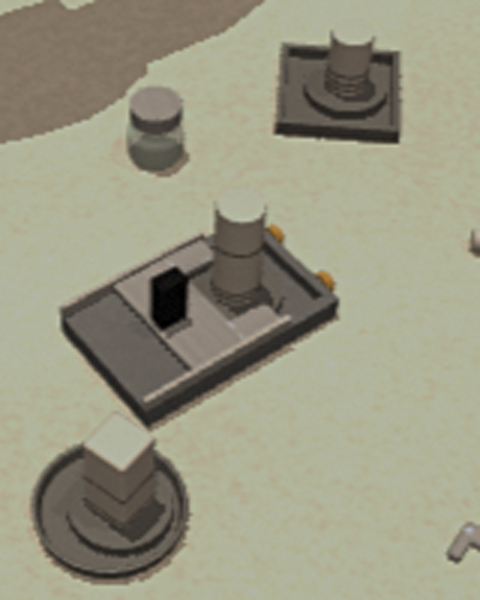

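```bash
python3 - <<'E'
from h import *
im,K,T=cam("top")
f=lambda u,v:(130+u/2-.25,170+v/2-.25)
def r(n,u,v,z): 
    p=ray(K,T,*f(u,v),z); print(n,np.round(p,4)); return p
tt=r("tall top",298,121,.108)
r("short top",68,182,.070); r("square top",482,82,.086)
r("mat",670,164,.004); r("jar top",214,264,.055)
r("saucer rim",480,101,.014)
r("tab top",356,144,.072)
tr=[r("tray",*p,.014) for p in [(31,177),(109,131),(152,206),(74,251)]]
print(np.mean(tr,0),[np.linalg.norm(tr[i]-tr[i-1]) for i in range(4)],np.degrees(np.arctan2(*(tr[1]-tr[0])[1::-1])))
ho=[r("holder",*p,.031) for p in [(275,78),(418,121),(391,208),(246,166)]]
print([np.linalg.norm(ho[i]-ho[i-1]) for i in range(4)])
y=(ho[1]-ho[0]+ho[2]-ho[3]);y/=np.linalg.norm(y);print("ydir",y,np.degrees(np.arctan2(y[1],y[0])))
c=np.mean(ho,0);print("origin",c-y*.0365,"tabproj shut",c-y*.0365+y*.062)
s,Ks,Ts=cam("scene")
g=lambda u,v:(270+u/3-.33,140+v/3-.33)
def r2(n,u,v,z): print("S",n,np.round(ray(Ks,Ts,*g(u,v),z),4))
r2("tall",241,206,.108);r2("short",352,37,.070);r2("square",119,440,.086);r2("jar",155,103,.055);r2("saucer",111,505,.014)
r2("tab",168,278,.072)
for p in [(62,320),(205,236),(337,298),(152,405)]: r2("holder",*p,.031)
for p in [(283,44),(399,52),(399,125),(277,122)]: r2("tray",*p,.014)
E
```

```text
tall top [0.5051 0.0958 0.108 ]
short top [0.4478 0.3486 0.07  ]
square top [ 0.5495 -0.1015  0.086 ]
mat [ 0.4684 -0.3229  0.004 ]
jar top [0.3582 0.1913 0.055 ]
saucer rim [ 0.5429 -0.1057  0.014 ]
tab top [0.4854 0.0358 0.072 ]
tray [0.4609 0.409  0.014 ]
tray [0.5131 0.3215 0.014 ]
tray [0.4261 0.2698 0.014 ]
tray [0.3762 0.3566 0.014 ]
[0.44406108 0.33922225 0.014     ] [np.float64(0.09953903936367976), np.float64(0.10187315579755539), np.float64(0.10119804033175937), np.float64(0.1001207759664728)] -59.183246547370935
holder [0.5692 0.129  0.031 ]
holder [ 0.5173 -0.0333  0.031 ]
holder [ 0.419  -0.0015  0.031 ]
holder [0.4683 0.1611 0.031 ]
[np.float64(0.10585750499800098), np.float64(0.17034532560596596), np.float64(0.10332647396294266), np.float64(0.16983416253835829)]
ydir [-0.29725628 -0.95479773  0.        ] -107.29288293828785
origin [0.50429584 0.09867402 0.031     ] tabproj shut [0.48586596 0.03947656 0.031     ]
S tall [0.5068 0.0971 0.108 ]
S short [0.4505 0.3456 0.07  ]
S square [ 0.5503 -0.1001  0.086 ]
S jar [0.3591 0.1955 0.055 ]
S saucer [ 0.5469 -0.1056  0.014 ]
S tab [0.4874 0.038  0.072 ]
S holder [ 0.4293 -0.0113  0.031 ]
S holder [0.4637 0.1189 0.031 ]
S holder [0.5771 0.1265 0.031 ]
S holder [ 0.5268 -0.0331  0.031 ]
S tray [0.3756 0.3636 0.014 ]
S tray [0.4631 0.416  0.014 ]
S tray [0.5111 0.3338 0.014 ]
S tray [0.4275 0.2754 0.014 ]
```

```bash
cat >> h.py <<'E'
from scipy.spatial.transform import Rotation as R
def plan(*wps,grip=85,step=48,turn=.15):
    """wps: (x,y,z,yawdeg) TCP targets, tool down. prints rounded rows"""
    s=state(); p=np.array(s["eef_pos"]); M=np.array(s["tcp_rot"]); rows=[]
    for x,y,z,yaw in wps:
        c,si=np.cos(np.radians(yaw)),np.sin(np.radians(yaw))
        G=np.array([[c,si,0],[si,-c,0],[0,0,-1.]]); t=np.array([x,y,z])
        w=R.from_matrix(M.T@G).as_rotvec()
        n=max(1,int(np.ceil(max(np.linalg.norm(t-p)*1000/step,np.linalg.norm(w)/turn)-.03)))
        for i in range(n):
            k=n-i
            d=np.round(M.T@(t-p)/k*1000,1 if n<3 else 0); w=R.from_matrix(M.T@G).as_rotvec()/k
            w=np.round(w,3); p=p+M@d/1000; M=M@R.from_rotvec(w).as_matrix()
            rows.append([float(v) for v in d]+[float(v) for v in w]+[grip])
    print("end err mm",np.round((p-t)*1000,1),"n",len(rows))
    for j in range(0,len(rows),12): print(str(rows[j:j+12]).replace(".0,",",").replace("-0,","0,"))
def st():
    s=state(); M=s["tcp_rot"]; print("t",round(s["time_s"],2),"p",np.round(s["eef_pos"],4),"yaw",round(float(np.degrees(np.arctan2(M[1][0],M[0][0]))),1),"zax",np.round(np.array(M)[:,2],3),"F",np.round(s["wrist_force"],1),"w",round(float(s["grip_width"]),4))
E
python3 -c "
from h import *
plan((.487,.037,.225,-17.3))"
```

```text
end err mm [0.1 0.4 0.3] n 14
[[-32, 32, 0, 0, 0, 0.112, 85], [-28, 36, 0, 0, 0, 0.112, 85], [-24, 39, 1, 0, 0, 0.112, 85], [-19, 41, 0, 0, 0, 0.113, 85], [-15, 43, 1, 0, 0, 0.112, 85], [-10, 44, 0, 0, 0, 0.113, 85], [-5, 45, 1, 0, 0, 0.112, 85], [1, 46, 0, 0, 0, 0.113, 85], [6, 45, 1, 0, 0, 0.112, 85], [11, 44, 0, 0, 0, 0.113, 85], [15, 43, 1, 0, 0, 0.112, 85], [20, 41, 0, 0, 0, 0.113, 85]]
[[25, 38, 1, 0, 0, 0.112, 85], [29, 35, 0, 0, 0, 0.113, 85]]
```

Emit:
{"op": "jog_arm", "data": {"targets": [[-32, 32, 0, 0, 0, 0.112, 85], [-28, 36, 0, 0, 0, 0.112, 85], [-24, 39, 1, 0, 0, 0.112, 85], [-19, 41, 0, 0, 0, 0.113, 85], [-15, 43, 1, 0, 0, 0.112, 85], [-10, 44, 0, 0, 0, 0.113, 85], [-5, 45, 1, 0, 0, 0.112, 85], [1, 46, 0, 0, 0, 0.113, 85], [6, 45, 1, 0, 0, 0.112, 85], [11, 44, 0, 0, 0, 0.113, 85], [15, 43, 1, 0, 0, 0.112, 85], [20, 41, 0, 0, 0, 0.113, 85]]}}

```text
time_s: 1.85
eef_pos: [0.4438, 0.1158, 0.2265]
tcp_rot: [[0.997, -0.08, 0.0], [-0.08, -0.997, 0.0], [0.0, -0.0, -1.0]]
wrist_force: [0.4, 1.0, 0.1]
grip_width: 0.0847
```

Emit:
{"op": "jog_arm", "data": {"targets": [[25, 38, 1, 0, 0, 0.112, 85], [29, 35, 0, 0, 0, 0.113, 85], [0, 0, 0, 0, 0, 0, 85], [0, 0, 0, 0, 0, 0, 85]]}}

```text
time_s: 2.35
eef_pos: [0.4869, 0.0378, 0.2252]
tcp_rot: [[0.955, -0.297, -0.0], [-0.297, -0.955, 0.0], [-0.0, -0.0, -1.0]]
wrist_force: [0.6, 0.4, 0.0]
grip_width: 0.0848
```

```bash
python3 -c "
from h import *
st(); im,K,T=cam('wrist'); cv2.imwrite('pics/w1.png',im); print(proj(K,T,[[.4865,.037,.072],[.506,.0965,.108],[.359,.193,.055]]))"
```

```text
t 2.35 p [0.4869 0.0378 0.2252] yaw -17.3 zax [-0.  0. -1.] F [0.6 0.4 0. ] w 0.0848
[[320.55839734 222.58419527]
 [321.58145083 153.69593507]
 [118.51088365  88.20256737]]
```

View pics/w1.png

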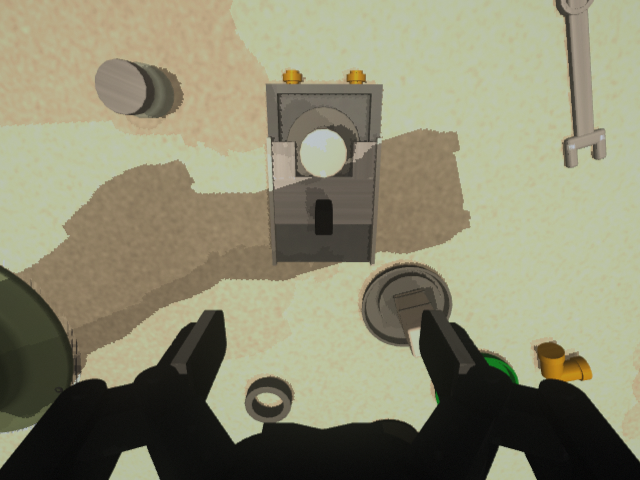

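```bash
python3 -c "
from h import *
plan((.4878,.0367,.043,-17.3))"
```

```text
end err mm [0.5 0.  0.2] n 4
[[0, 0, 46, 0, 0, 0, 85], [1, 0, 45, 0, 0, 0, 85], [0, 1, 46, 0, 0, 0.001, 85], [1, 0, 45, 0, 0, 0, 85]]
```

Emit:
{"op": "jog_arm", "data": {"targets": [[0, 0, 46, 0, 0, 0, 85], [1, 0, 45, 0, 0, 0, 85], [0, 0, 46, 0, 0, 0, 85], [0, 0, 45, 0, 0, 0, 85], [0, 0, 0, 0, 0, 0, 5], [0, 0, 0, 0, 0, 0, 5], [0, 0, 0, 0, 0, 0, 5], [0, 0, 0, 0, 0, 0, 5], [0, 0, 0, 0, 0, 0, 5], [0, 0, 0, 0, 0, 0, 5]], "squeeze": 25}}

```text
time_s: 3.65
eef_pos: [0.488, 0.0377, 0.0446]
tcp_rot: [[0.955, -0.297, 0.0], [-0.297, -0.955, 0.001], [0.0, -0.001, -1.0]]
wrist_force: [-7.9, 2.4, 20.4]
grip_width: 0.0153
```

Emit:
{"op": "jog_arm", "data": {"targets": [[-0.5, 5, -1, 0, 0, 0, 5], [-0.5, 10, 0, 0, 0, 0, 5], [0, 12, 0, 0, 0, 0, 5], [0, 12, 0, 0, 0, 0, 5], [0, 10, 0, 0, 0, 0, 5], [0, 4, 0, 0, 0, 0, 5], [0, 0, 0, 0, 0, 0, 5]]}}

```text
time_s: 4.53
eef_pos: [0.4724, -0.0114, 0.0447]
tcp_rot: [[0.955, -0.296, 0.002], [-0.296, -0.955, 0.003], [0.001, -0.003, -1.0]]
wrist_force: [7.4, 20.0, 2.4]
grip_width: 0.0154
```

Emit:
{"op": "jog_arm", "data": {"targets": [[0, -1.5, 0, 0, 0, 0, 5], [0, 0, 0, 0, 0, 0, 60], [0, 0, 0, 0, 0, 0, 60], [0, 0, 0, 0, 0, 0, 60], [0, 0, -45, 0, 0, 0, 85], [0, 0, -45, 0, 0, 0, 85], [0, -45, -30, 0, 0, 0, 85], [0, -45, -30, 0, 0, 0, 85], [0, 0, 0, 0, 0, 0, 85]]}}

```text
time_s: 5.65
eef_pos: [0.4998, 0.0774, 0.1958]
tcp_rot: [[0.956, -0.293, 0.003], [-0.293, -0.956, 0.002], [0.002, -0.002, -1.0]]
wrist_force: [-0.8, -0.4, -1.0]
grip_width: 0.085
```

```bash
python3 -c "
from h import *
st(); im,K,T=cam('wrist'); cv2.imwrite('pics/w2.png',im); print(proj(K,T,[[.505,.0975,.031],[.506,.0965,.108],[.47,-.0143,.072],[.5457,-.1056,.014]]))"
```

```text
t 5.65 p [0.4998 0.0774 0.1958] yaw -17.0 zax [ 0.003  0.002 -1.   ] F [-0.8 -0.4 -1. ] w 0.085
[[319.2228085  196.4095721 ]
 [320.45859276 219.51476274]
 [318.50988151 334.18145299]
 [407.4641261  354.1066998 ]]
```

View pics/w2.png

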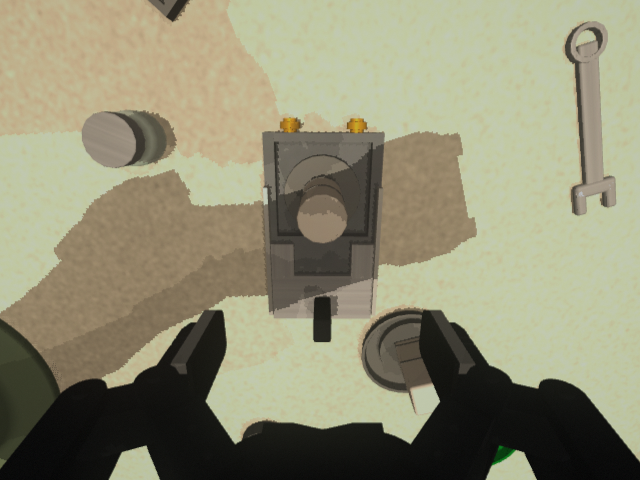

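```bash
python3 -c "
from h import *
plan((.507,.0962,.12,-17.3),(.507,.0962,.058,-17.3),step=40)"
```

```text
end err mm [ 0. -0.  0.] n 4
[[0.8, -11.1, 37.4, 0, 0, 0.001, 85], [0.8, -11.2, 37.3, -0.001, -0.001, 0.002, 85], [0, 0, 31, 0, 0, 0, 85], [0.1, 0, 31, 0, 0, 0, 85]]
```

Emit:
{"op": "jog_arm", "data": {"targets": [[0.8, -11, 38, 0, -0.001, 0.002, 85], [0.8, -11, 38, -0.001, -0.001, 0.002, 85], [0, 0, 31, 0, 0, 0, 85], [0, 0, 31, 0, 0, 0, 85], [0, 0, 0, 0, 0, 0, 10], [0, 0, 0, 0, 0, 0, 10], [0, 0, 0, 0, 0, 0, 10], [0, 0, 0, 0, 0, 0, 10], [0, 0, 0, 0, 0, 0, 10]], "squeeze": 45}}

```text
time_s: 6.82
eef_pos: [0.5069, 0.0946, 0.0574]
tcp_rot: [[0.954, -0.301, -0.001], [-0.301, -0.954, 0.0], [-0.001, 0.0, -1.0]]
wrist_force: [-2.1, -1.5, 9.3]
grip_width: 0.0349
```

Emit:
{"op": "jog_arm", "data": {"targets": [[0, 0, -3, 0, 0, 0, 10], [0, 0, -8, 0, 0, 0, 10], [0, 0, -15, 0, 0, 0, 10], [0, 0, -25, 0, 0, 0, 10], [0, 0, -30, 0, 0, 0, 10], [0, 0, -25, 0, 0, 0, 10], [0, 0, 0, 0, 0, 0, 10]]}}

```text
time_s: 7.7
eef_pos: [0.5075, 0.095, 0.1644]
tcp_rot: [[0.954, -0.301, 0.001], [-0.301, -0.954, 0.001], [0.001, -0.001, -1.0]]
wrist_force: [-0.0, 0.6, -3.5]
grip_width: 0.0352
```

```bash
python3 -c "
from h import *
st(); plan((.4695,-.3225,.164,-17.3),(.4695,-.3225,.06,-17.3),grip=10,step=40)
im,K,T=cam('wrist'); cv2.imwrite('pics/w3.png',im)
im,K,T=cam('scene'); cv2.imwrite('pics/s3.png',im)
"
```

```text
t 7.7 p [0.5075 0.095  0.1644] yaw -17.5 zax [ 0.001  0.001 -1.   ] F [-0.   0.6 -3.5] w 0.0352
end err mm [-0.2 -0.2 -0. ] n 14
[[8, 37, 0, 0, 0, 0, 10], [8, 37, 0, 0, 0, 0, 10], [8, 37, 0, 0, 0, 0, 10], [8, 37, 0, 0, 0, 0, 10], [8, 37, 0, 0, 0, -0.001, 10], [8, 37, 0, 0, 0, 0, 10], [8, 38, 0, 0, 0, -0.001, 10], [8, 37, 0, 0, 0, 0, 10], [8, 38, 0, 0, 0, -0.001, 10], [9, 37, 0, -0.001, 0, 0, 10], [8, 38, 0, 0, -0.001, -0.001, 10], [0, 0, 35, 0, 0, 0, 10]]
[[0, 0, 34, 0, 0, 0, 10], [0, 0, 35, 0, 0, 0, 10]]
```

View pics/w3.png

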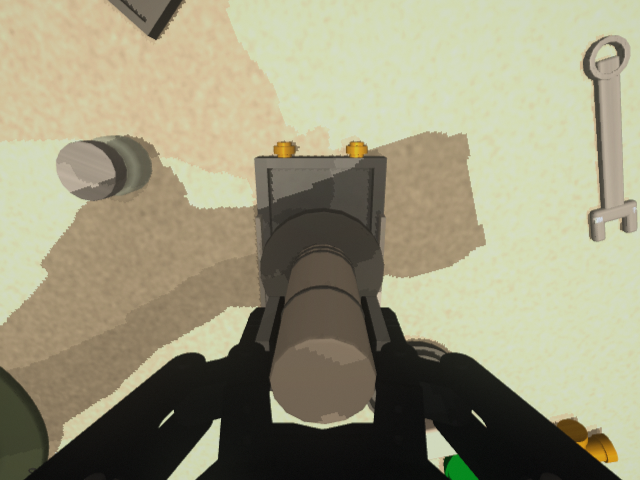

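View pics/s3.png

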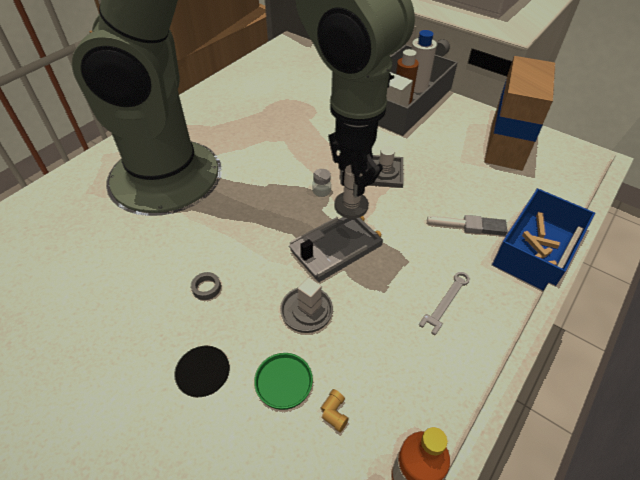

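Emit:
{"op": "jog_arm", "data": {"targets": [[8, 37, 0, 0, 0, 0, 10], [8, 37, 0, 0, 0, 0, 10], [8, 37, 0, 0, 0, 0, 10], [8, 37, 0, 0, 0, 0, 10], [8, 37, 0, 0, 0, -0.001, 10], [8, 37, 0, 0, 0, 0, 10], [8, 38, 0, 0, 0, -0.001, 10], [8, 37, 0, 0, 0, 0, 10], [8, 38, 0, 0, 0, -0.001, 10], [9, 37, 0, -0.001, 0, 0, 10], [8, 38, 0, 0, -0.001, 0, 10], [0, 0, 30, 0, 0, 0, 10]]}}

```text
time_s: 9.3
eef_pos: [0.4678, -0.3267, 0.1326]
tcp_rot: [[0.953, -0.302, -0.002], [-0.302, -0.953, -0.003], [-0.001, 0.004, -1.0]]
wrist_force: [0.7, 0.0, -4.3]
grip_width: 0.0351
```

Emit:
{"op": "jog_arm", "data": {"targets": [[0, 0, 35, 0, 0, 0, 10], [0, 0, 25, 0, 0, 0, 10], [0, 0, 12, 0, 0, 0, 10], [0, 0, 5, 0, 0, 0, 10], [0, 0, 0, 0, 0, 0, 10]]}}

```text
time_s: 9.93
eef_pos: [0.4682, -0.3233, 0.0558]
tcp_rot: [[0.954, -0.298, -0.003], [-0.298, -0.954, -0.001], [-0.003, 0.002, -1.0]]
wrist_force: [0.2, -0.4, -3.2]
grip_width: 0.0349
```

Emit:
{"op": "jog_arm", "data": {"targets": [[0, 0, 2, 0, 0, 0, 10], [0, 0, 0, 0, 0, 0, 10]]}}

```text
time_s: 10.18
eef_pos: [0.4683, -0.3232, 0.0539]
tcp_rot: [[0.954, -0.298, -0.003], [-0.298, -0.954, -0.001], [-0.002, 0.002, -1.0]]
wrist_force: [0.0, 0.5, -3.3]
grip_width: 0.0352
```

Emit:
{"op": "jog_arm", "data": {"targets": [[0, 0, 1, 0, 0, 0, 10], [0, 0, 0, 0, 0, 0, 10]]}}

```text
time_s: 10.42
eef_pos: [0.4682, -0.3233, 0.0534]
tcp_rot: [[0.954, -0.299, -0.003], [-0.299, -0.954, -0.001], [-0.002, 0.002, -1.0]]
wrist_force: [-4.8, 2.9, 12.1]
grip_width: 0.0354
```

Emit:
{"op": "jog_arm", "data": {"targets": [[0, 0, -1, 0, 0, 0, 60], [0, 0, 0, 0, 0, 0, 85], [0, 0, 0, 0, 0, 0, 85], [0, 0, -30, 0, 0, 0, 85], [0, 0, -45, 0, 0, 0, 85], [0, 0, -45, 0, 0, 0, 85], [0, -30, -40, 0, 0, 0, 85], [0, 0, 0, 0, 0, 0, 85]]}}

```text
time_s: 11.42
eef_pos: [0.4795, -0.2931, 0.216]
tcp_rot: [[0.955, -0.296, 0.001], [-0.296, -0.955, -0.002], [0.001, 0.001, -1.0]]
wrist_force: [0.0, -0.4, -0.9]
grip_width: 0.0851
```

```bash
python3 -c "
from h import *
st(); plan((.445,.330,.20,-17.3),step=52)
im,K,T=cam('wrist'); cv2.imwrite('pics/w4.png',im);print(proj(K,T,[[.4695,-.323,.104]]))
"
```

```text
t 11.43 p [ 0.4795 -0.2931  0.216 ] yaw -17.2 zax [ 0.001 -0.002 -1.   ] F [ 0.  -0.4 -0.9] w 0.0851
end err mm [ 0.4 -0.2 -0. ] n 12
[[-18, -49, 1, 0, 0, 0, 85], [-18, -49, 1, 0, 0, 0, 85], [-18, -49, 1, 0, 0, 0, 85], [-18, -49, 1, 0, 0, 0, 85], [-18, -49, 1, 0, 0, 0, 85], [-18, -49, 1, 0, 0, 0, 85], [-18, -49, 1, 0, 0, 0, 85], [-18, -48, 2, 0, 0, 0, 85], [-18, -49, 1, 0, 0, 0, 85], [-18, -48, 2, 0, 0, 0, 85], [-19, -49, 1, 0.001, -0.001, 0.001, 85], [-18, -48, 2, 0, 0, 0, 85]]
[[319.41573552 272.88073406]]
```

View pics/w4.png

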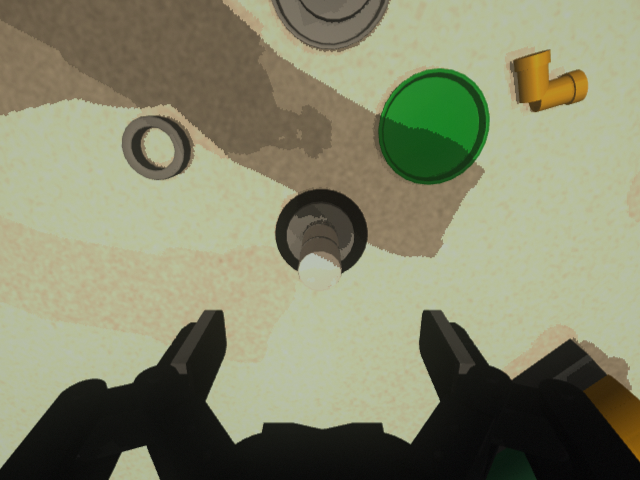

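Tall filter stands upright on the mat, top at (320,270). On to the tray.

Emit:
{"op": "jog_arm", "data": {"targets": [[-18, -49, 1, 0, 0, 0, 85], [-18, -49, 1, 0, 0, 0, 85], [-18, -49, 1, 0, 0, 0, 85], [-18, -49, 1, 0, 0, 0, 85], [-18, -49, 1, 0, 0, 0, 85], [-18, -49, 1, 0, 0, 0, 85], [-18, -49, 1, 0, 0, 0, 85], [-18, -48, 2, 0, 0, 0, 85], [-18, -49, 1, 0, 0, 0, 85], [-18, -48, 2, 0, 0, 0, 85], [-19, -49, 1, 0.001, -0.001, 0.001, 85], [-18, -48, 2, 0, 0, 0, 85]]}}

```text
time_s: 12.98
eef_pos: [0.4449, 0.3296, 0.1969]
tcp_rot: [[0.954, -0.3, -0.005], [-0.3, -0.954, -0.001], [-0.004, 0.002, -1.0]]
wrist_force: [0.6, -0.5, 0.5]
grip_width: 0.0852
```

Emit:
{"op": "jog_arm", "data": {"targets": [[0, 0, 0, 0, 0, 0, 85], [0, 0, 0, 0, 0, 0, 85]]}}

```text
time_s: 13.22
eef_pos: [0.4452, 0.3275, 0.1971]
tcp_rot: [[0.954, -0.3, -0.005], [-0.3, -0.954, -0.002], [-0.004, 0.003, -1.0]]
wrist_force: [-1.1, -0.7, 0.2]
grip_width: 0.085
```

```bash
python3 -c "
from h import *
st()
im,K,T=cam('wrist'); cv2.imwrite('pics/w5.png',im);print(proj(K,T,[[.449,.347,.070]]+[[.444+.052*(np.cos(a)-0),.341+0,0.014] for a in []]))
"
```

```text
t 13.22 p [0.4452 0.3275 0.1971] yaw -17.5 zax [-0.005 -0.002 -1.   ] F [-1.1 -0.7  0.2] w 0.085
[[318.39666679 206.18538345]]
```

View pics/w5.png

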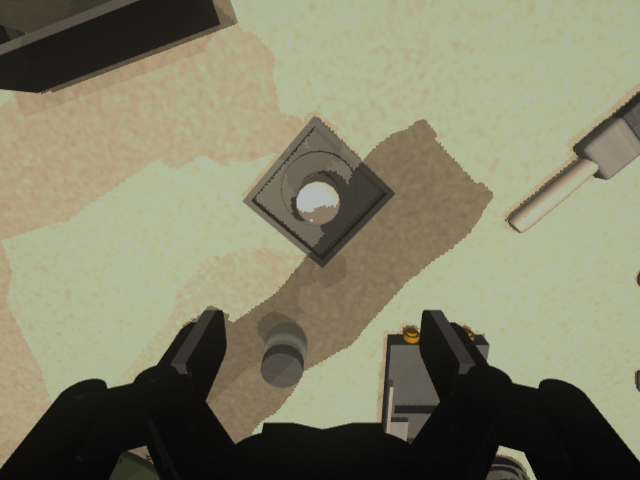

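```bash
python3 -c "
from h import *
im,K,T=cam('wrist')
print(ray(K,T,318,202,.070)); c=[ray(K,T,*p,.014) for p in [(316,117),(393,193),(324,266),(244,201)]];print(np.round(c,4),np.mean(c,0),[np.linalg.norm(c[i]-c[i-1]) for i in range(4)])
p=ray(K,T,318,202,.070)
plan((p[0],p[1]-.001,.09,-17.3),(p[0],p[1]-.001,.030,-17.3),step=42)
"
```

```text
[0.44993529 0.35001878 0.07      ]
[[0.467  0.4122 0.014 ]
 [0.5162 0.3253 0.014 ]
 [0.4309 0.2729 0.014 ]
 [0.3777 0.3606 0.014 ]] [0.4479586  0.34273503 0.014     ] [np.float64(0.10312956763132257), np.float64(0.09985560672191564), np.float64(0.10013136815056865), np.float64(0.10260899897297349)]
end err mm [-0.   0.1  0. ] n 5
[[-1, -7, 36, 0.001, 0.001, -0.001, 85], [0, -8, 36, 0, 0.002, -0.001, 85], [-1, -7, 36, 0.001, 0.001, -0.002, 85], [0, -0.1, 29.9, 0, 0, 0, 85], [0, -0.2, 29.8, 0, 0, 0, 85]]
```

Emit:
{"op": "jog_arm", "data": {"targets": [[-1, -7, 36, 0.001, 0.001, -0.001, 85], [0, -8, 36, 0, 0.002, -0.001, 85], [-1, -7, 36, 0.001, 0.001, -0.002, 85], [0, 0, 30, 0, 0, 0, 85], [0, 0, 28, 0, 0, 0, 85], [0, 0, 0, 0, 0, 0, 10], [0, 0, 0, 0, 0, 0, 10], [0, 0, 0, 0, 0, 0, 10], [0, 0, 0, 0, 0, 0, 10], [0, 0, 0, 0, 0, 0, 10]]}}

```text
time_s: 14.58
eef_pos: [0.45, 0.3506, 0.0335]
tcp_rot: [[0.955, -0.296, 0.002], [-0.296, -0.955, 0.002], [0.001, -0.003, -1.0]]
wrist_force: [-1.3, -1.2, 6.8]
grip_width: 0.0349
```

Emit:
{"op": "jog_arm", "data": {"targets": [[0, 0, -3, 0, 0, 0, 10], [0, 0, -8, 0, 0, 0, 10], [0, 0, -15, 0, 0, 0, 10], [0, 0, -25, 0, 0, 0, 10], [0, 0, -20, 0, 0, 0, 10], [0, 0, 0, 0, 0, 0, 10]]}}

```text
time_s: 15.32
eef_pos: [0.4501, 0.351, 0.105]
tcp_rot: [[0.955, -0.296, 0.002], [-0.296, -0.955, 0.003], [0.001, -0.004, -1.0]]
wrist_force: [0.3, -1.2, -2.0]
grip_width: 0.0353
```

```bash
python3 -c "
from h import *
st(); plan((.505,.0975,.105,-17.3),grip=10,step=42)
im,K,T=cam('wrist'); cv2.imwrite('pics/w6.png',im)
"
```

```text
t 15.32 p [0.4501 0.351  0.105 ] yaw -17.2 zax [ 0.002  0.003 -1.   ] F [ 0.3 -1.2 -2. ] w 0.0353
end err mm [-0.4  0.  -0.3] n 7
[[18, 32, 0, -0.001, 0, 0, 10], [18, 32, 0, 0, 0, 0, 10], [18, 32, 0, -0.001, 0, 0, 10], [18, 32, 0, 0, 0, 0, 10], [18, 33, 0, -0.001, 0, 0.001, 10], [19, 32, 0, 0, -0.001, 0, 10], [18, 33, 0, -0.001, 0, 0.001, 10]]
```

View pics/w6.png

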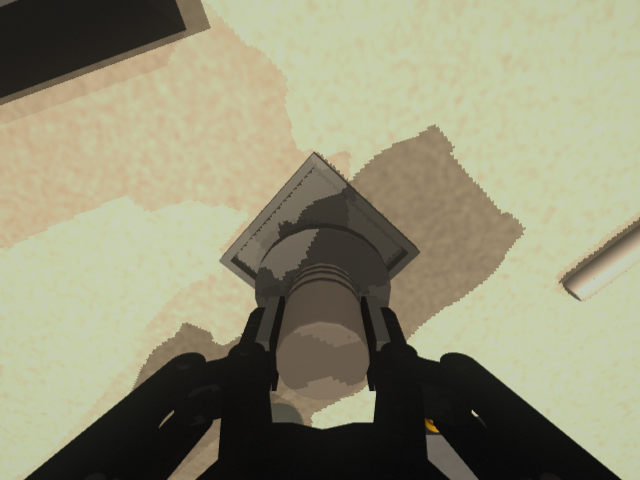

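```bash
python3 -c "
from h import *
im,K,_=cam('wrist'); Tc=np.array(capture('wrist')['T_tool_cam'])
M=np.array([[.956,-.293,.003],[-.293,-.956,.002],[.002,-.002,-1]]);T=np.eye(4);T[:3,:3]=M;T[:3,3]=[.4998,.0774,.1958];T=T@Tc
y=np.array([-.297,-.955,0]);x=np.array([.955,-.297,0])
for n,u,v,z in [('outer L',262,132,.02),('outer R',384,132,.02),('in L',275,143,.02),('in R',372,143,.02),('tab',322,334,.072),('tall',322,219,.108)]:
  p=ray(K,T,u,v,z)-[.505,.0975,0]; print(n,np.round([p@x*1000,p@y*1000],1))
w=cv2.imread('pics/w2.png'); crop(w,250,110,400,350,2.5,'w2c.png')
"
```

```text
outer L [-50.5 -55. ]
outer R [ 57.  -55.5]
in L [-39.4 -45.7]
in R [ 46.9 -46.1]
tab [  2.9 117. ]
tall [2.3 0.3]
```

View pics/w2c.png

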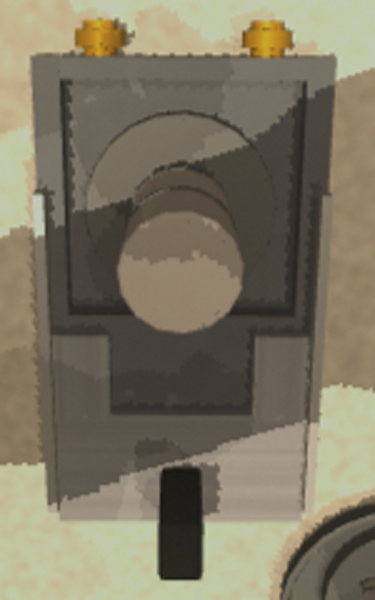

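Emit:
{"op": "jog_arm", "data": {"targets": [[18, 32, 0, -0.001, 0, 0, 10], [18, 32, 0, 0, 0, 0, 10], [18, 32, 0, -0.001, 0, 0, 10], [18, 32, 0, 0, 0, 0, 10], [18, 33, 0, -0.001, 0, 0.001, 10], [19, 32, 0, 0, -0.001, 0, 10], [20, 32, 0, -0.001, 0, 0.001, 10], [0, 0, 0, 0, 0, 0, 10], [0, 0, 0, 0, 0, 0, 10]]}}

```text
time_s: 16.6
eef_pos: [0.5057, 0.0976, 0.1027]
tcp_rot: [[0.955, -0.297, -0.003], [-0.297, -0.955, -0.003], [-0.002, 0.003, -1.0]]
wrist_force: [-1.2, 0.1, -2.0]
grip_width: 0.0355
```

```bash
python3 -c "
from h import *
st(); plan((.507,.098,.060,-17.3),grip=10,step=42)
im,K,T=cam('wrist'); cv2.imwrite('pics/w7.png',im)
im,K,T=cam('scene'); crop(im,270,140,430,290,4,'s7.png')
"
```

```text
t 16.6 p [0.5057 0.0976 0.1027] yaw -17.3 zax [-0.003 -0.003 -1.   ] F [-1.2  0.1 -2. ] w 0.0355
end err mm [ 0. -0. -0.] n 1
[[1.2, -0.9, 42.7, 0.003, 0.002, 0, 10]]
```

View pics/w7.png

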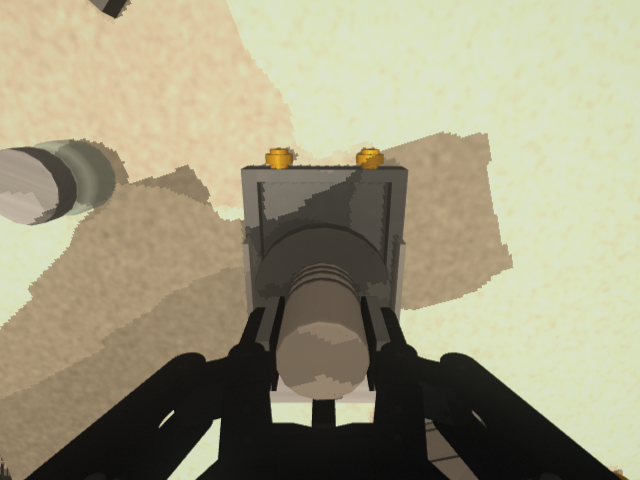

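View pics/s7.png

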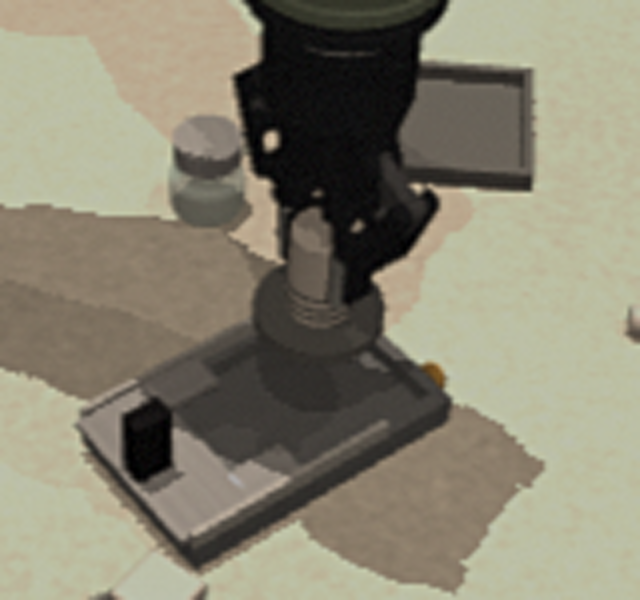

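Emit:
{"op": "jog_arm", "data": {"targets": [[1, -0.5, 20, 0.003, 0.002, 0, 10], [0.5, -0.5, 20, 0, 0, 0, 10], [0, 0, 12, 0, 0, 0, 10], [0, 0, 8, 0, 0, 0, 10], [0, 0, 3, 0, 0, 0, 10], [0, 0, 0, 0, 0, 0, 10]]}}

```text
time_s: 17.45
eef_pos: [0.5079, 0.0977, 0.0404]
tcp_rot: [[0.955, -0.297, 0.001], [-0.297, -0.955, -0.0], [0.001, -0.0, -1.0]]
wrist_force: [0.2, -0.2, -2.0]
grip_width: 0.035
```

Foot is already below the 20 mm rim without contact; lower the last 3 mm.

Emit:
{"op": "jog_arm", "data": {"targets": [[0, 0, 2, 0, 0, 0, 10], [0, 0, 1, 0, 0, 0, 10], [0, 0, 0, 0, 0, 0, 10]]}}

```text
time_s: 17.82
eef_pos: [0.508, 0.0976, 0.0375]
tcp_rot: [[0.955, -0.298, 0.001], [-0.298, -0.955, -0.0], [0.001, -0.0, -1.0]]
wrist_force: [-1.7, 0.2, 3.5]
grip_width: 0.0348
```

Emit:
{"op": "jog_arm", "data": {"targets": [[0, 0, 0, 0, 0, 0, 65], [0, 0, 0, 0, 0, 0, 65], [0, 0, 0, 0, 0, 0, 65], [0, 0, -25, 0, 0, 0, 70], [0, 0, -45, 0, 0, 0, 85], [0, 0, -45, 0, 0, 0, 85], [0, 15, -40, 0, 0, 0, 85], [0, 0, 0, 0, 0, 0, 85]]}}

```text
time_s: 18.82
eef_pos: [0.5042, 0.0829, 0.1948]
tcp_rot: [[0.954, -0.299, 0.005], [-0.299, -0.954, 0.001], [0.004, -0.003, -1.0]]
wrist_force: [-0.1, -0.3, -0.8]
grip_width: 0.0854
```

```bash
python3 -c "
from h import *
st(); 
im,K,T=cam('wrist'); cv2.imwrite('pics/w8.png',im)
y=np.array([-.297,-.955,0]);o=np.array([.507,.098,0])+117e-3*y; print(proj(K,T,[o+[0,0,.072]]))
o=o+[0.955e-3,-.297e-3,0]-y*.0015
plan((*o[:2],.10,-17.3),(*o[:2],.044,-17.3),step=42)
"
```

```text
t 18.82 p [0.5042 0.0829 0.1948] yaw -17.4 zax [ 0.005  0.001 -1.   ] F [-0.1 -0.3 -0.8] w 0.0854
[[318.12532346 339.94952954]]
end err mm [ 0.  0. -0.] n 6
[[0, 25, 23, 0, -0.001, 0, 85], [0, 25, 23, -0.001, -0.001, 0, 85], [0, 25, 24, 0, 0, 0, 85], [0, 26, 23, -0.001, -0.001, 0, 85], [-0.1, -0.2, 28, 0, 0, 0, 85], [0, -0.2, 28.1, 0, 0, 0, 85]]
```

View pics/w8.png

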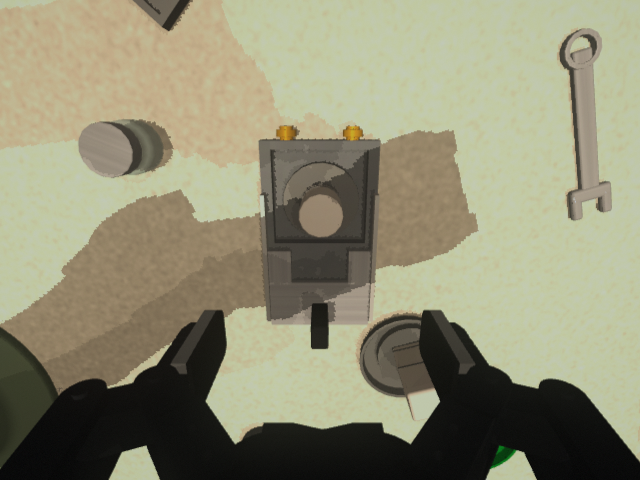

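Emit:
{"op": "jog_arm", "data": {"targets": [[0, 25, 23, 0, -0.001, 0, 85], [0, 25, 23, -0.001, -0.001, 0, 85], [0, 25, 24, 0, 0, 0, 85], [0, 26, 23, -0.001, -0.001, 0, 85], [0, 0, 28, 0, 0, 0, 85], [0, 0, 28, 0, 0, 0, 85], [0, 0, 0, 0, 0, 0, 5], [0, 0, 0, 0, 0, 0, 5], [0, 0, 0, 0, 0, 0, 5], [0, 0, 0, 0, 0, 0, 5], [0, 0, 0, 0, 0, 0, 5], [0, 0, 0, 0, 0, 0, 5]], "squeeze": 25}}

```text
time_s: 20.38
eef_pos: [0.4721, -0.0126, 0.044]
tcp_rot: [[0.955, -0.297, -0.004], [-0.297, -0.955, -0.0], [-0.003, 0.001, -1.0]]
wrist_force: [-9.1, 3.0, 17.4]
grip_width: 0.0155
```

Emit:
{"op": "jog_arm", "data": {"targets": [[-1, -5, -1, 0, 0, 0, 5], [0, -10, 0, 0, 0, 0, 5], [0, -12, 0, 0, 0, 0, 5], [0, -12, 0, 0, 0, 0, 5], [0, -9, 0, 0, 0, 0, 5], [0, -4, 0, 0, 0, 0, 5], [0, -2, 0, 0, 0, 0, 5], [0, 0, 0, 0, 0, 0, 5]]}}

```text
time_s: 21.38
eef_pos: [0.4882, 0.0389, 0.0442]
tcp_rot: [[0.955, -0.297, -0.002], [-0.297, -0.955, -0.001], [-0.002, 0.002, -1.0]]
wrist_force: [-0.4, 2.3, -3.7]
grip_width: 0.0156
```

Emit:
{"op": "jog_arm", "data": {"targets": [[0, -2, 0, 0, 0, 0, 5], [0, 0, 0, 0, 0, 0, 5]]}}

```text
time_s: 21.62
eef_pos: [0.4885, 0.04, 0.0442]
tcp_rot: [[0.954, -0.298, -0.003], [-0.298, -0.954, -0.002], [-0.002, 0.003, -1.0]]
wrist_force: [-2.1, -3.3, -1.2]
grip_width: 0.0157
```

Emit:
{"op": "jog_arm", "data": {"targets": [[0, -2, 0, 0, 0, 0, 5], [0, 0, 0, 0, 0, 0, 5]]}}

```text
time_s: 21.88
eef_pos: [0.4885, 0.0401, 0.0442]
tcp_rot: [[0.954, -0.3, -0.004], [-0.3, -0.954, -0.004], [-0.002, 0.005, -1.0]]
wrist_force: [-6.0, -16.1, 3.7]
grip_width: 0.0156
```

Emit:
{"op": "jog_arm", "data": {"targets": [[0, 2, 0, 0, 0, 0, 5], [0, 0, 0, 0, 0, 0, 60], [0, 0, 0, 0, 0, 0, 60], [0, 0, 0, 0, 0, 0, 60], [0, 0, -45, 0, 0, 0, 85], [0, 0, -45, 0, 0, 0, 85], [0, 20, -45, 0, 0, 0, 85], [0, 30, -25, 0, 0, 0, 85], [0, 0, 0, 0, 0, 0, 85]]}}

```text
time_s: 23.0
eef_pos: [0.4746, -0.0084, 0.206]
tcp_rot: [[0.954, -0.3, 0.001], [-0.3, -0.954, -0.001], [0.001, 0.0, -1.0]]
wrist_force: [0.1, 0.3, -0.1]
grip_width: 0.0851
```

```bash
python3 -c "
from h import *
st(); 
im,K,T=cam('wrist'); cv2.imwrite('pics/w9.png',im)
plan((.54,-.085,.22,-17.3))
"
```

```text
t 23.0 p [ 0.4746 -0.0084  0.206 ] yaw -17.4 zax [ 0.001 -0.001 -1.   ] F [ 0.1  0.3 -0.1] w 0.0851
end err mm [ 0.2 -0.2 -0.1] n 3
[[29, 18, -5, 0, 0, 0, 85], [28, 18, -5, 0, 0, -0.001, 85], [29, 19, -5, 0.001, 0.001, 0, 85]]
```

View pics/w9.png

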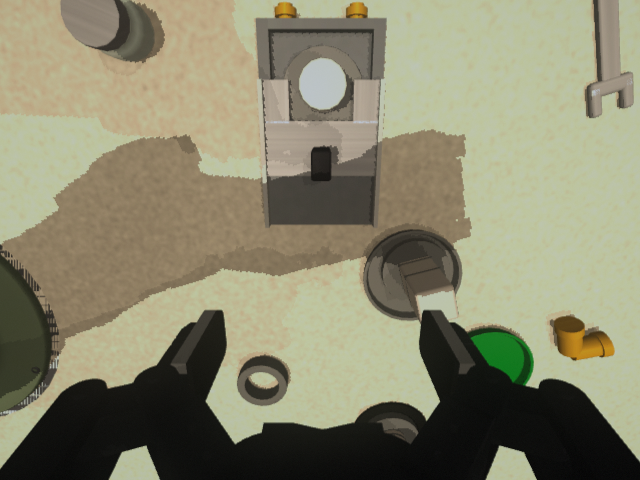

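Gate shut over the short filter's foot (prongs over it, tab at (321,163)). Now look over the square filter in the saucer.

Emit:
{"op": "jog_arm", "data": {"targets": [[29, 18, -5, 0, 0, 0, 85], [28, 18, -5, 0, 0, 0, 85], [29, 19, -5, 0, 0, 0, 85], [0, 0, 0, 0, 0, 0, 85], [0, 0, 0, 0, 0, 0, 85]]}}

```text
time_s: 23.68
eef_pos: [0.5396, -0.084, 0.2182]
tcp_rot: [[0.955, -0.297, -0.004], [-0.297, -0.955, -0.001], [-0.004, 0.002, -1.0]]
wrist_force: [-0.4, 0.1, 0.5]
grip_width: 0.0851
```

```bash
python3 -c "
from h import *
st(); 
im,K,T=cam('wrist'); cv2.imwrite('pics/w10.png',im); crop(im,240,130,400,290,4,'w10c.png')
"
```

```text
t 23.68 p [ 0.5396 -0.084   0.2182] yaw -17.3 zax [-0.004 -0.001 -1.   ] F [-0.4  0.1  0.5] w 0.0851
```

View pics/w10.png

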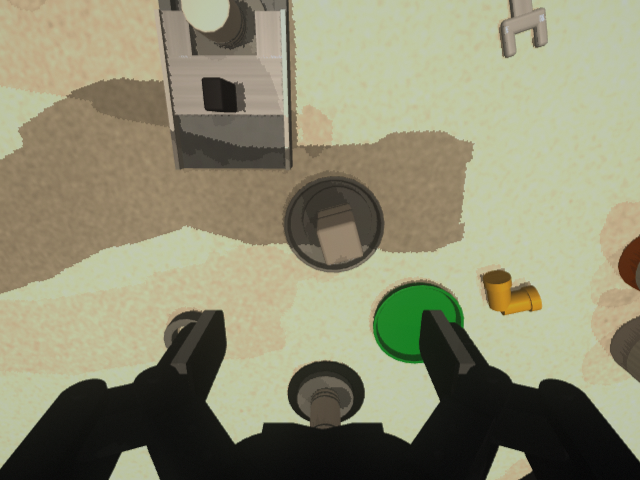

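View pics/w10c.png

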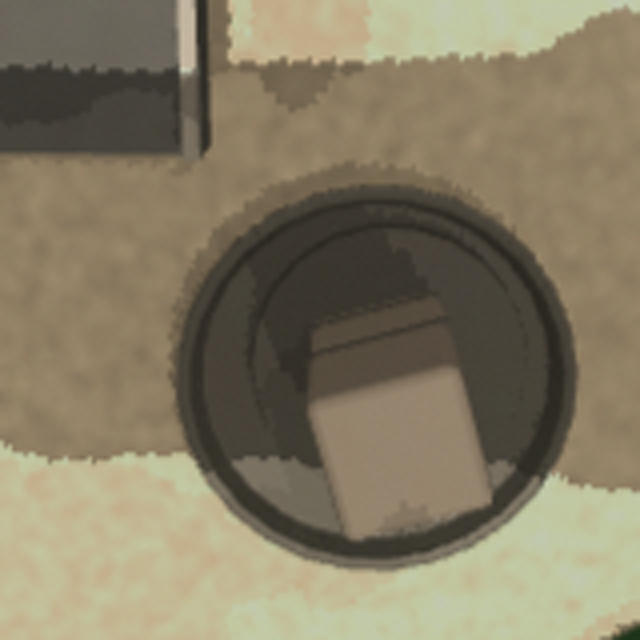

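```bash
python3 -c "
from h import *
im,K,T=cam('wrist')
f=lambda u,v:(240+u/4-.375,130+v/4-.375)
c=np.array([ray(K,T,*f(*p),.086) for p in [(310,406),(460,366),(490,500),(346,540)]])
print(c,c.mean(0),[np.linalg.norm(c[i]-c[i-1]) for i in range(4)])
for i,j in [(0,1),(3,2),(0,3),(1,2)]: d=c[j]-c[i];print(np.degrees(np.arctan2(d[1],d[0])))
e=[ray(K,T,*f(*p),.014) for p in [(177,370),(577,370),(377,185),(377,568)]];print(np.round(e,4),np.mean(e[:2],0),np.mean(e[2:],0))
m=c.mean(0)
for y in (-3,):plan((m[0],m[1],.14,y),(m[0],m[1],.040,y),step=40)
"
```

```text
[[ 0.53566101 -0.08541764  0.086     ]
 [ 0.56788697 -0.08631138  0.086     ]
 [ 0.56609608 -0.11684169  0.086     ]
 [ 0.53397956 -0.11662188  0.086     ]] [ 0.55090591 -0.10129815  0.086     ] [np.float64(0.03124950957504125), np.float64(0.03223835602588159), np.float64(0.030582785925247557), np.float64(0.03211727093978128)]
-1.588609427459478
-0.3921268952100723
-93.08440542144912
-93.35708971063055
[[ 0.4975 -0.0869  0.014 ]
 [ 0.5973 -0.1177  0.014 ]
 [ 0.5611 -0.0564  0.014 ]
 [ 0.5313 -0.1564  0.014 ]] [ 0.54741065 -0.1023081   0.014     ] [ 0.54621969 -0.10637031  0.014     ]
end err mm [ 0.1 -0.5 -0.4] n 6
[[5, 4, 26, 0.001, 0.001, -0.083, 85], [5, 5, 26, 0, 0.001, -0.083, 85], [5, 5, 27, 0.001, 0.001, -0.082, 85], [0, 0, 33, 0, 0, 0, 85], [0, 0, 33, 0, 0, 0, 85], [0, 1, 34, 0, 0, 0, 85]]
```

Emit:
{"op": "jog_arm", "data": {"targets": [[5, 4, 26, 0.001, 0.001, -0.083, 85], [5, 5, 26, 0, 0.001, -0.083, 85], [5, 5, 27, 0.001, 0.001, -0.09, 85], [0, 0, 33, 0, 0, 0, 85], [0, 0, 33, 0, 0, 0, 85], [0, 0, 34, 0, 0, 0, 85], [0, 0, 0, 0, 0, 0, 10], [0, 0, 0, 0, 0, 0, 10], [0, 0, 0, 0, 0, 0, 10], [0, 0, 0, 0, 0, 0, 10], [0, 0, 0, 0, 0, 0, 10], [0, 0, 0, 0, 0, 0, 10]], "squeeze": 45}}

```text
time_s: 25.28
eef_pos: [0.5523, -0.1018, 0.0417]
tcp_rot: [[0.999, -0.046, 0.003], [-0.046, -0.999, 0.0], [0.003, -0.0, -1.0]]
wrist_force: [-1.8, 1.0, 7.7]
grip_width: 0.0334
```

Emit:
{"op": "jog_arm", "data": {"targets": [[0, 0, -3, 0, 0, 0, 10], [0, 0, -8, 0, 0, 0, 10], [0, 0, -17, 0, 0, 0, 10], [0, 0, -27, 0, 0, 0, 10], [0, 0, -30, 0, 0, 0, 10], [0, 0, -25, 0, 0, 0, 10], [0, 0, 0, 0, 0, 0, 10]]}}

```text
time_s: 26.15
eef_pos: [0.5525, -0.1021, 0.1527]
tcp_rot: [[0.999, -0.046, 0.005], [-0.046, -0.999, 0.0], [0.005, -0.0, -1.0]]
wrist_force: [0.2, -0.3, -2.7]
grip_width: 0.0332
```

```bash
python3 -c "
from h import *
st(); plan((.446,.342,.152,-2.6),grip=10,step=40)
im,K,T=cam('wrist'); cv2.imwrite('pics/w11.png',im)
"
```

```text
t 26.15 p [ 0.5525 -0.1021  0.1527] yaw -2.6 zax [ 0.005  0.    -1.   ] F [ 0.2 -0.3 -2.7] w 0.0332
end err mm [-0.1  0.3  0.5] n 12
[[-11, -37, 0, 0, 0, 0, 10], [-11, -37, 0, 0, 0, 0, 10], [-10, -36, 0, 0, 0, 0, 10], [-11, -37, 0, 0, -0.001, 0, 10], [-10, -36, 0, 0, 0, 0, 10], [-11, -37, 0, 0, -0.001, 0, 10], [-10, -36, 0, 0, 0, 0, 10], [-11, -37, 0, 0, -0.001, 0, 10], [-10, -36, 0, 0, 0, 0, 10], [-11, -37, 0, 0, -0.001, 0, 10], [-10, -36, 0, 0, 0, 0, 10], [-11, -37, 0, 0, -0.001, -0.001, 10]]
```

View pics/w11.png

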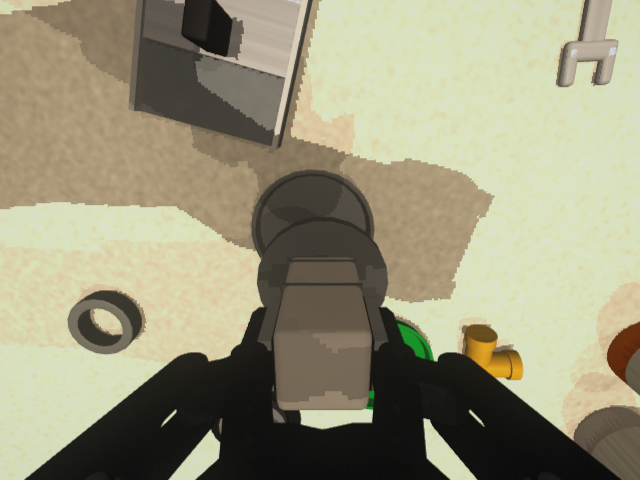

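Square filter held upright.

Emit:
{"op": "jog_arm", "data": {"targets": [[-11, -37, 0, 0, 0, 0, 10], [-11, -37, 0, 0, 0, 0, 10], [-10, -36, 0, 0, 0, 0, 10], [-11, -37, 0, 0, -0.001, 0, 10], [-10, -36, 0, 0, 0, 0, 10], [-11, -37, 0, 0, -0.001, 0, 10], [-10, -36, 0, 0, 0, 0, 10], [-11, -37, 0, 0, -0.001, 0, 10], [-10, -36, 0, 0, 0, 0, 10], [-11, -37, 0, 0, -0.001, 0, 10], [-10, -36, 0, 0, 0, 0, 10], [-11, -37, 0, 0, -0.001, 0, 10]]}}

```text
time_s: 27.7
eef_pos: [0.4442, 0.3433, 0.1497]
tcp_rot: [[0.999, -0.046, -0.005], [-0.046, -0.999, -0.001], [-0.005, 0.001, -1.0]]
wrist_force: [-0.1, 1.1, -2.4]
grip_width: 0.0333
```

Emit:
{"op": "jog_arm", "data": {"targets": [[0, 0, 20, 0, 0, 0, 10], [0, 0, 25, 0, 0, 0, 10], [0, 0, 0, 0, 0, 0, 10], [0, 0, 0, 0, 0, 0, 10]]}}

```text
time_s: 28.2
eef_pos: [0.4449, 0.3423, 0.1058]
tcp_rot: [[0.999, -0.046, -0.004], [-0.046, -0.999, 0.0], [-0.004, -0.0, -1.0]]
wrist_force: [-0.0, 0.6, -2.5]
grip_width: 0.0335
```

```bash
python3 -c "
from h import *
st(); plan((.446,.342,.06,-2.6),grip=10,step=50)
im,K,T=cam('wrist'); cv2.imwrite('pics/w12.png',im)
im,K,T=cam('scene'); crop(im,320,100,450,210,5,'s12.png')
"
```

```text
t 28.2 p [0.4449 0.3423 0.1058] yaw -2.7 zax [-0.004  0.    -1.   ] F [-0.   0.6 -2.5] w 0.0335
end err mm [-0. -0. -0.] n 1
[[1.3, 0.3, 45.8, 0, 0.004, -0.001, 10]]
```

View pics/w12.png

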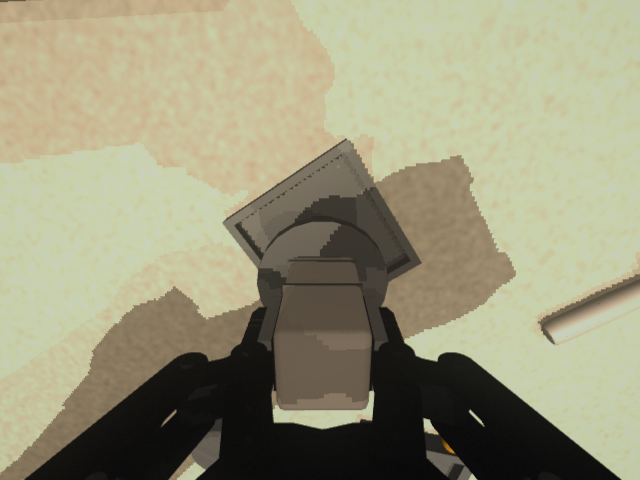

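View pics/s12.png

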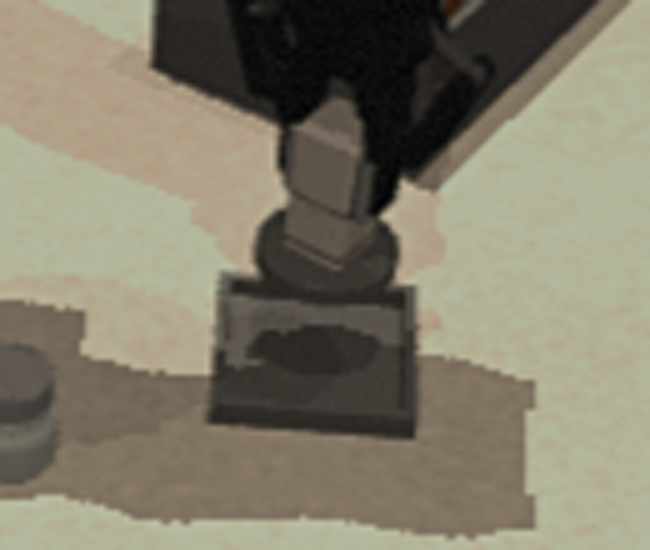

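```bash
python3 -c "
from h import *
im,K,T=cam('wrist')
c=[ray(K,T,*p,.014) for p in [(224,222),(422,263),(347,139)]];print(np.round(c,4),(c[0]+c[1])/2,np.linalg.norm(c[0]-c[1]))"
```

```text
[[0.3772 0.3623 0.014 ]
 [0.5185 0.3246 0.014 ]
 [0.4653 0.4146 0.014 ]] [0.44783485 0.3434599  0.014     ] 0.1462460536848366
```

Consistent within 3 mm; target (0.4465, 0.3425).

Emit:
{"op": "jog_arm", "data": {"targets": [[1, 0, 25, 0, 0.004, 0, 10], [0.5, 0, 20, 0, 0, 0, 10], [0, 0, 10, 0, 0, 0, 10], [0, 0, 5, 0, 0, 0, 10], [0, 0, 2, 0, 0, 0, 10], [0, 0, 0, 0, 0, 0, 10]]}}

```text
time_s: 29.1
eef_pos: [0.4463, 0.3426, 0.0437]
tcp_rot: [[0.999, -0.046, 0.0], [-0.046, -0.999, 0.001], [0.0, -0.001, -1.0]]
wrist_force: [0.8, -0.7, -2.5]
grip_width: 0.0335
```

Emit:
{"op": "jog_arm", "data": {"targets": [[0, 0, 1.5, 0, 0, 0, 10], [0, 0, 1, 0, 0, 0, 10], [0, 0, 0, 0, 0, 0, 10]]}}

```text
time_s: 29.48
eef_pos: [0.4462, 0.3426, 0.0417]
tcp_rot: [[0.999, -0.046, 0.0], [-0.046, -0.999, 0.001], [0.0, -0.001, -1.0]]
wrist_force: [-4.9, -2.3, 13.5]
grip_width: 0.0335
```

Emit:
{"op": "jog_arm", "data": {"targets": [[0, 0, -0.7, 0, 0, 0, 60], [0, 0, 0, 0, 0, 0, 85], [0, 0, 0, 0, 0, 0, 85], [0, 0, -30, 0, 0, 0, 85], [0, 0, -45, 0, 0, 0, 85], [0, 0, -45, 0, 0, 0, 85], [0, 20, -40, 0, 0, 0, 85], [0, 0, 0, 0, 0, 0, 85]]}}

```text
time_s: 30.48
eef_pos: [0.4464, 0.322, 0.2042]
tcp_rot: [[0.999, -0.048, 0.003], [-0.048, -0.999, 0.003], [0.003, -0.003, -1.0]]
wrist_force: [-0.3, -0.7, -0.5]
grip_width: 0.085
```

```bash
python3 -c "
from h import *
st()
im,K,T=cam('wrist'); cv2.imwrite('pics/w13.png',im);print(proj(K,T,[[.447,.3425,.086]]))
plan((.475,-.305,.2,-17.3),step=52)
"
```

```text
t 30.48 p [0.4464 0.322  0.2042] yaw -2.7 zax [ 0.003  0.003 -1.   ] F [-0.3 -0.7 -0.5] w 0.085
[[319.90524802 208.30366391]]
end err mm [ 0.3  0.2 -0.5] n 13
[[5, 48, 0, 0, 0, 0.02, 85], [5, 48, 0, 0, 0, 0.02, 85], [6, 48, 0, 0, 0, 0.02, 85], [7, 48, 0, 0, 0, 0.02, 85], [8, 48, 0, 0, 0, 0.019, 85], [9, 47, 0, 0, 0, 0.02, 85], [10, 47, 0, 0, 0, 0.019, 85], [11, 47, 0, 0, 0, 0.02, 85], [12, 47, 0, 0, 0, 0.019, 85], [13, 46, 0, -0.001, 0, 0.02, 85], [14, 46, 0, 0, 0, 0.019, 85], [15, 46, 1, -0.001, 0, 0.02, 85]]
[[17, 46, 1, 0, -0.001, 0.019, 85]]
```

View pics/w13.png

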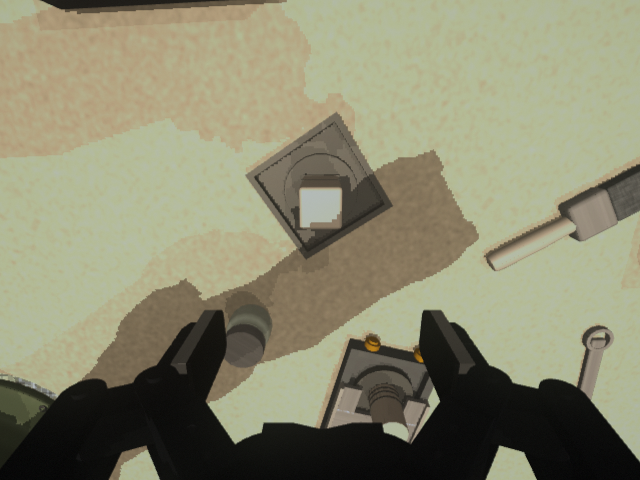

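Square filter stands in the tray, foot centred. On to the tall one on the mat.

Emit:
{"op": "jog_arm", "data": {"targets": [[5, 48, 0, 0, 0, 0.02, 85], [5, 48, 0, 0, 0, 0.02, 85], [6, 48, 0, 0, 0, 0.02, 85], [7, 48, 0, 0, 0, 0.02, 85], [8, 48, 0, 0, 0, 0.019, 85], [9, 47, 0, 0, 0, 0.02, 85], [10, 47, 0, 0, 0, 0.019, 85], [11, 47, 0, 0, 0, 0.02, 85], [12, 47, 0, 0, 0, 0.019, 85], [13, 46, 0, 0, 0, 0.02, 85], [14, 46, 0, 0, 0, 0.019, 85], [15, 46, 0, 0, 0, 0.02, 85]]}}

```text
time_s: 32.02
eef_pos: [0.4716, -0.257, 0.2002]
tcp_rot: [[0.96, -0.278, -0.002], [-0.278, -0.96, 0.001], [-0.002, -0.0, -1.0]]
wrist_force: [0.7, 1.7, -0.2]
grip_width: 0.0847
```

Emit:
{"op": "jog_arm", "data": {"targets": [[17, 46, 1, 0, 0, 0.019, 85], [0, 0, 0, 0, 0, 0, 85], [0, 0, 0, 0, 0, 0, 85]]}}

```text
time_s: 32.4
eef_pos: [0.4751, -0.3041, 0.1992]
tcp_rot: [[0.955, -0.296, -0.002], [-0.296, -0.955, 0.001], [-0.002, -0.0, -1.0]]
wrist_force: [-0.1, 0.6, -0.6]
grip_width: 0.0848
```

```bash
python3 -c "
from h import *
st()
im,K,T=cam('wrist'); cv2.imwrite('pics/w14.png',im);print(proj(K,T,[[.4683,-.3233,.104]]))
plan((.4683,-.3233,.12,-17.3),(.4683,-.3233,.054,-17.3),step=40)
"
```

```text
t 32.4 p [ 0.4751 -0.3041  0.1992] yaw -17.2 zax [-0.002  0.001 -1.   ] F [-0.1  0.6 -0.6] w 0.0848
[[319.58152266 268.73505287]]
end err mm [-0.  0. -0.] n 5
[[0, 7, 27, 0, 0.001, 0.001, 85], [0, 7, 26, 0, 0, 0.001, 85], [-1, 7, 27, -0.001, 0.001, 0, 85], [0.1, -0.1, 32.8, 0, 0, 0, 85], [0, -0.1, 32.8, 0, 0, 0, 85]]
```

View pics/w14.png

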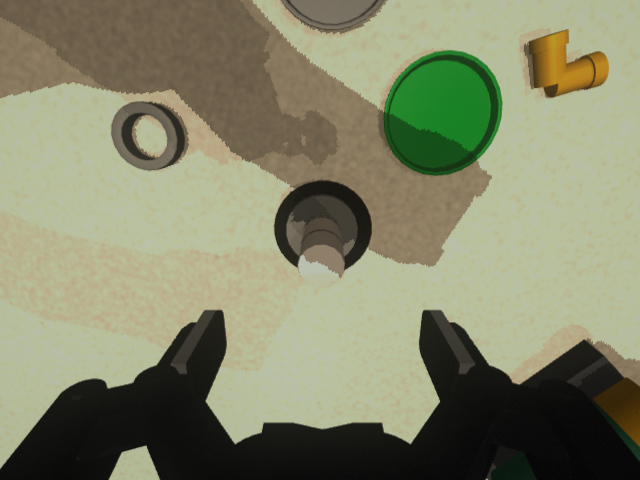

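Emit:
{"op": "jog_arm", "data": {"targets": [[0, 7, 27, 0, 0.001, 0, 85], [0, 7, 26, 0, 0, 0, 85], [0, 6, 27, 0, 0.001, 0, 85], [0, 0, 32, 0, 0, 0, 85], [0, 0, 32, 0, 0, 0, 85], [0, 0, 0, 0, 0, 0, 10], [0, 0, 0, 0, 0, 0, 10], [0, 0, 0, 0, 0, 0, 10], [0, 0, 0, 0, 0, 0, 10], [0, 0, 0, 0, 0, 0, 10], [0, 0, 0, 0, 0, 0, 10]]}}

```text
time_s: 33.83
eef_pos: [0.4701, -0.3241, 0.0577]
tcp_rot: [[0.955, -0.296, 0.003], [-0.296, -0.955, -0.001], [0.003, -0.0, -1.0]]
wrist_force: [-2.0, 2.9, 9.9]
grip_width: 0.0349
```

Emit:
{"op": "jog_arm", "data": {"targets": [[0, 0, -3, 0, 0, 0, 10], [0, 0, -8, 0, 0, 0, 10], [0, 0, -17, 0, 0, 0, 10], [0, 0, -27, 0, 0, 0, 10], [0, 0, -25, 0, 0, 0, 10], [0, 0, 0, 0, 0, 0, 10]]}}

```text
time_s: 34.58
eef_pos: [0.4702, -0.3245, 0.1388]
tcp_rot: [[0.955, -0.297, 0.005], [-0.297, -0.955, -0.002], [0.005, 0.0, -1.0]]
wrist_force: [1.0, -0.5, -3.4]
grip_width: 0.035
```

```bash
python3 -c "
from h import *
st(); plan((.546,-.105,.135,-17.3),grip=10,step=40)
"
```

```text
t 34.58 p [ 0.4702 -0.3245  0.1388] yaw -17.2 zax [ 0.005 -0.002 -1.   ] F [ 1.  -0.5 -3.4] w 0.035
end err mm [-0.3 -0.1 -0.3] n 6
[[1, -39, 1, 0, -0.001, 0, 10], [1, -39, 1, 0, -0.001, 0, 10], [1, -39, 0, 0, -0.001, 0, 10], [1, -38, 1, 0, -0.001, 0, 10], [2, -39, 0, 0, -0.001, 0, 10], [1, -38, 1, 0, 0, 0.001, 10]]
```

Emit:
{"op": "jog_arm", "data": {"targets": [[1, -39, 1, 0, -0.001, 0, 10], [1, -39, 1, 0, -0.001, 0, 10], [1, -39, 0, 0, -0.001, 0, 10], [1, -38, 1, 0, -0.001, 0, 10], [2, -39, 0, 0, -0.001, 0, 10], [1, -38, 1, 0, 0, 0, 10], [0, 0, 15, 0, 0, 0, 10], [0, 0, 15, 0, 0, 0, 10], [0, 0, 0, 0, 0, 0, 10], [0, 0, 0, 0, 0, 0, 10]]}}

```text
time_s: 35.83
eef_pos: [0.5446, -0.1054, 0.1026]
tcp_rot: [[0.955, -0.298, -0.003], [-0.298, -0.955, 0.001], [-0.003, 0.0, -1.0]]
wrist_force: [0.3, 0.0, -4.2]
grip_width: 0.0351
```

```bash
python3 -c "
from h import *
st(); plan((.546,-.105,.075,-17.3),grip=10,step=40)
im,K,T=cam('wrist'); cv2.imwrite('pics/w15.png',im)
a=np.linspace(0,6.28,60);P=np.c_[.546+.052*np.cos(a),-.105+.052*np.sin(a),0*a+.014]
for q in proj(K,T,P): cv2.circle(im,tuple(int(v) for v in q),1,(0,0,255),-1)
cv2.imwrite('pics/w15b.png',im)
"
```

```text
t 35.83 p [ 0.5446 -0.1054  0.1026] yaw -17.3 zax [-0.003  0.001 -1.   ] F [ 0.3  0.  -4.2] w 0.0351
end err mm [-0. -0. -0.] n 1
[[1.3, -0.8, 27.6, 0, 0.003, 0, 10]]
```

View pics/w15b.png

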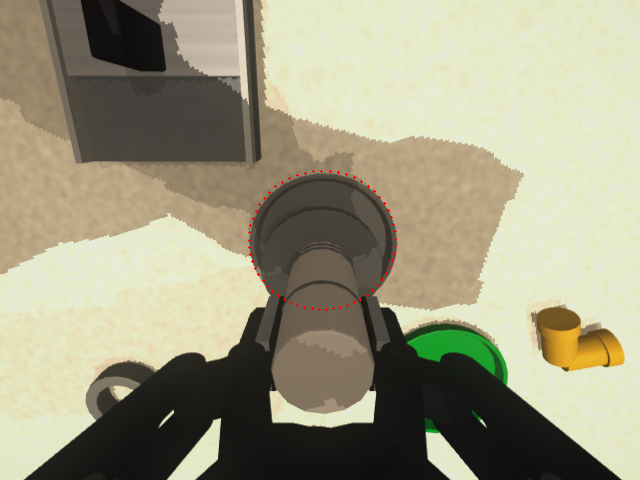

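The projected rim circle matches the saucer. Lower.

Emit:
{"op": "jog_arm", "data": {"targets": [[1, -0.5, 20, 0, 0.003, 0, 10], [0.5, 0, 13, 0, 0, 0, 10], [0, 0, 7, 0, 0, 0, 10], [0, 0, 3, 0, 0, 0, 10], [0, 0, 0, 0, 0, 0, 10]]}}

```text
time_s: 36.5
eef_pos: [0.5463, -0.1045, 0.0596]
tcp_rot: [[0.955, -0.297, -0.0], [-0.297, -0.955, 0.0], [-0.0, -0.0, -1.0]]
wrist_force: [0.1, 0.5, -3.5]
grip_width: 0.0351
```

Emit:
{"op": "jog_arm", "data": {"targets": [[0, 0, 1.5, 0, 0, 0, 10], [0, 0, 0.7, 0, 0, 0, 10], [0, 0, 0, 0, 0, 0, 10]]}}

```text
time_s: 36.88
eef_pos: [0.5464, -0.1044, 0.0578]
tcp_rot: [[0.955, -0.297, 0.0], [-0.297, -0.955, 0.0], [0.0, -0.0, -1.0]]
wrist_force: [-2.9, 0.0, 7.2]
grip_width: 0.0351
```

Emit:
{"op": "jog_arm", "data": {"targets": [[0, 0, 0, 0, 0, 0, 60], [0, 0, 0, 0, 0, 0, 85], [0, 0, 0, 0, 0, 0, 85], [0, 0, -30, 0, 0, 0, 85], [0, 0, -45, 0, 0, 0, 85], [0, 0, -45, 0, 0, 0, 85], [0, 0, -40, 0, 0, 0, 85], [0, -40, 0, 0, 0, 0, 85], [0, 0, 0, 0, 0, 0, 85], [0, 0, 0, 0, 0, 0, 85]]}}

```text
time_s: 38.12
eef_pos: [0.5579, -0.0665, 0.2171]
tcp_rot: [[0.955, -0.296, -0.001], [-0.296, -0.955, -0.0], [-0.001, 0.0, -1.0]]
wrist_force: [0.5, -0.0, -0.0]
grip_width: 0.0848
```

```bash
python3 -c "
from h import *
st()
im,K,T=cam('wrist'); cv2.imwrite('pics/w16.png',im)
im,K,T=cam('scene'); crop(im,270,120,430,340,2.7,'s16.png')
"
```

```text
t 38.12 p [ 0.5579 -0.0665  0.2171] yaw -17.2 zax [-0.001 -0.    -1.   ] F [ 0.5 -0.  -0. ] w 0.0848
```

View pics/w16.png

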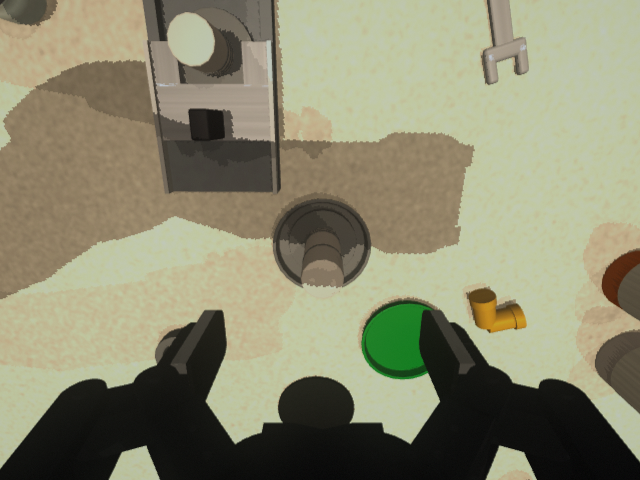

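View pics/s16.png

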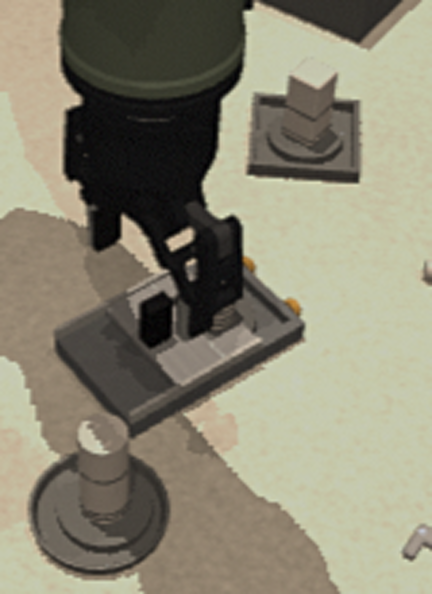

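Emit:
{"op": "jog_arm", "data": {"targets": [[-20, -40, 0, 0, 0, 0, 85], [-20, -40, 0, 0, 0, 0, 85], [0, -40, -10, 0, 0, 0, 85], [0, -20, 0, 0, 0, 0, 85], [0, 0, 0, 0, 0, 0, 85], [0, 0, 0, 0, 0, 0, 85]]}}

```text
time_s: 38.98
eef_pos: [0.5612, 0.0776, 0.227]
tcp_rot: [[0.954, -0.298, -0.001], [-0.298, -0.954, -0.001], [-0.0, 0.001, -1.0]]
wrist_force: [-0.3, -0.5, 0.3]
grip_width: 0.0851
```

```bash
python3 -c "
from h import *
st()
im,K,T=cam('wrist'); cv2.imwrite('pics/w17.png',im); crop(im,240,100,420,300,3,'w17c.png')
for n,p in [('well+foot',[.507,.098,.018]),('short top',[.507,.098,.074])]: print(n,proj(K,T,[p]))
im,K,T=cam('top'); crop(im,130,170,530,330,2,'t17.png')
"
```

```text
t 38.98 p [0.5612 0.0776 0.227 ] yaw -17.4 zax [-0.001 -0.001 -1.   ] F [-0.3 -0.5  0.3] w 0.0851
well+foot [[265.26738668 203.83574869]]
short top [[255.41881804 217.91111276]]
```

View pics/w17c.png

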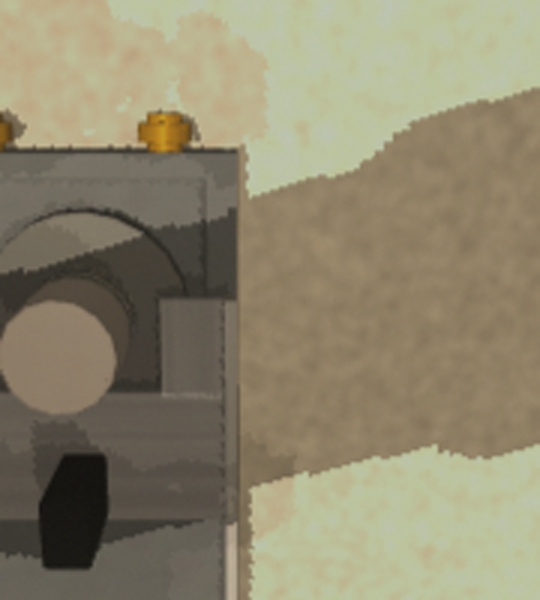

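View pics/t17.png

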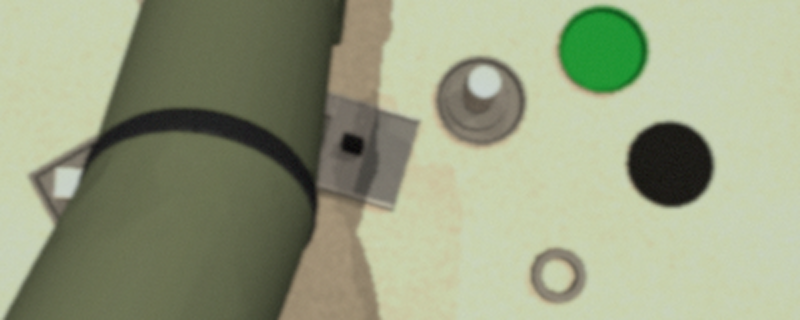

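```bash
python3 -c "
from workcell import hand_in
print(hand_in())"
```

```text
the job is handed in; nothing more can be done
None
```

I completed the whole job and handed it in after about 39 s on the robot's clock; no verdict was reported.

**What I did:**
1. Slid the gate open to its end stop.
2. Moved the tall filter to the mat.
3. Moved the short filter from the tray into the holder's well.
4. Slid the gate shut against its stop (about 16 N of resistance) and let go of the tab.
5. Moved the square filter from the saucer to the tray.
6. Moved the tall filter from the mat to the grey saucer.

**Last checks:**
- **Holder:** the short filter stands within about 3–4 mm of the well's centre, with the gate's prongs over its foot.
- **Tray and saucer:** the square and tall filters look upright and centred.
- **Jar:** I kept clear of it. It had not visibly moved when last seen clearly, after the square filter was placed; I took no exact measurement of it.
- **Gripper:** it is open and well above everything, with wrist force near zero.

**Disagreements:** the cameras differed by about 2–4 mm on the positions of the well, tray and saucer. I used values in between, which is inside the tolerances. No check failed. In the last top view the arm hid the holder's well and part of the tray, so I checked those two with the wrist camera and the earlier scene picture.

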